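# Shake the control knobs out over the cleaning tray

### The job

Pick up the blue shaker by its black grip and shake all eight cream guitar knobs out of its spout into the steel cleaning tray, spread over the three bays so that every bay gets at least two knobs; tip the shaker only with its spout low, less than about 100 mm above the bench, and never handle the knobs with the fingers. Then put the empty shaker back, standing flat in the middle of its black mat, let go, and leave the bottle, the sanding block and the screwdriver where they are.

Things in the scene. Friction and masses are not known exactly. Their poses are not given: they have to be found in the camera images.
- shaker: blue flat box with a clear roof and a yellow spout, 157 mm long (x from -79 to +78 mm), 64 mm wide, 39 mm tall plus a black grip fin on the roof, 0.22 kg empty; origin at the centre of its flat underside, z up, the spout at its -x end. Inside 58 mm wide and 33 mm high, level floor 3 mm thick; it holds the eight knobs at the start
- shaker_grip (a point): point in the black grip fin, 5 mm behind the shaker's origin (+x) and 62 mm above its underside; the fin is 18 mm thick (along the shaker's y), 64 mm long (along x), from 39 to 81 mm above the underside; axes as the shaker's
- shaker_spout (a point): bottom edge of the spout, at x -79, y 0, z 11 mm in the shaker's frame. Over the last 49 mm the sides narrow to 47 mm and the floor ramps up outwards at 10 degrees, so knobs stay in while level. Tipped nose-down about 20 to 30 degrees they leave one or two at a time when shaken; from about 35 degrees they pour
- tray: steel cleaning tray, fixed, 150 mm (x) by 256 mm (y), walls 3 mm thick and 30 mm high, floor 3 mm thick; two ribs across it, 17 mm high, at y = -42 and +42 mm, divide it into three bays; small wire handles stick out 12 mm at both y ends; origin at the centre of its underside
- tray_bay0 (a point): centre of the floor of the +y bay of the tray, 3 mm above the bench; the bay is 144 mm (x) by about 81 mm (y); axes as the tray's
- tray_bay1 (a point): centre of the floor of the middle bay of the tray, 3 mm above the bench; the bay is 144 mm (x) by about 81 mm (y); axes as the tray's
- tray_bay2 (a point): centre of the floor of the -y bay of the tray, 3 mm above the bench; the bay is 144 mm (x) by about 81 mm (y); axes as the tray's
- mat: black rubber mat, fixed, 190 mm (x) by 110 mm (y), 4 mm thick, on which the shaker stands at the start; origin at the centre of its underside
- knob0: cream plastic control knob with a narrower 17 mm body above the skirt, 22 mm across its round skirt, 16 mm tall; one of eight alike, polished, 12 g, inside the shaker at the start; origin at its middle, 8 mm above its underside, z along its axis
- knob1: cream plastic control knob with a narrower 17 mm body above the skirt, 22 mm across its round skirt, 16 mm tall; one of eight alike, polished, 12 g, inside the shaker at the start; origin at its middle, 8 mm above its underside, z along its axis
- knob2: cream plastic control knob with a narrower 17 mm body above the skirt, 22 mm across its round skirt, 16 mm tall; one of eight alike, polished, 12 g, inside the shaker at the start; origin at its middle, 8 mm above its underside, z along its axis
- knob3: cream plastic control knob with a narrower 17 mm body above the skirt, 22 mm across its round skirt, 16 mm tall; one of eight alike, polished, 12 g, inside the shaker at the start; origin at its middle, 8 mm above its underside, z along its axis
- knob4: cream plastic control knob with a narrower 17 mm body above the skirt, 22 mm across its round skirt, 16 mm tall; one of eight alike, polished, 12 g, inside the shaker at the start; origin at its middle, 8 mm above its underside, z along its axis
- knob5: cream plastic control knob with a narrower 17 mm body above the skirt, 22 mm across its round skirt, 16 mm tall; one of eight alike, polished, 12 g, inside the shaker at the start; origin at its middle, 8 mm above its underside, z along its axis
- knob6: cream plastic control knob with a narrower 17 mm body above the skirt, 22 mm across its round skirt, 16 mm tall; one of eight alike, polished, 12 g, inside the shaker at the start; origin at its middle, 8 mm above its underside, z along its axis
- knob7: cream plastic control knob with a narrower 17 mm body above the skirt, 22 mm across its round skirt, 16 mm tall; one of eight alike, polished, 12 g, inside the shaker at the start; origin at its middle, 8 mm above its underside, z along its axis
- cleaner_bottle: blue bottle with black cap, 52 mm diameter, 150 mm tall, standing; origin at the centre of its underside; leave alone
- sanding_block: cork sanding block 70 x 45 x 30 mm; origin at the centre of its underside; leave alone
- screwdriver: screwdriver with red handle, 180 mm long, lying along its x axis, handle to -x; leave alone
Things that resemble listed ones, but are neither listed nor needed, are in the scene too. What is shaped like the shaker but pink, purple or red is not meant.

How it is judged (in metres and radians):
On the way:
1. the shaker is tipped with its spout over the tray (angle between shaker's own z axis and vertical above 0.12 rad and x of shaker_spout in the frame of tray between -0.085 and 0.085 m and y of shaker_spout in the frame of tray between -0.138 and 0.138 m), for 0.1 s.
At the end, for the whole second after the job is handed in: all eight knobs lie at rest in the tray, below its rim, at least two in each of the three bays; the shaker stands flat (within 0.06 rad) on its black mat, its origin within 35 mm of the mat's centre (x of knob0 in the frame of tray between -0.073 and 0.073 m and y of knob0 in the frame of tray between -0.126 and 0.126 m and z of each of knob0, knob1, knob2, knob3, knob4, knob5, knob6, knob7 in the frame of tray below 0.03 m and linear speed of each of knob0, knob1, knob2, knob3, knob4, knob5, knob6, knob7 below 0.03 m/s and x of knob1 in the frame of tray between -0.073 and 0.073 m and y of knob1 in the frame of tray between -0.126 and 0.126 m and x of knob2 in the frame of tray between -0.073 and 0.073 m and y of knob2 in the frame of tray between -0.126 and 0.126 m and x of knob3 in the frame of tray between -0.073 and 0.073 m and y of knob3 in the frame of tray between -0.126 and 0.126 m and x of knob4 in the frame of tray between -0.073 and 0.073 m and y of knob4 in the frame of tray between -0.126 and 0.126 m and x of knob5 in the frame of tray between -0.073 and 0.073 m and y of knob5 in the frame of tray between -0.126 and 0.126 m and x of knob6 in the frame of tray between -0.073 and 0.073 m and y of knob6 in the frame of tray between -0.126 and 0.126 m and x of knob7 in the frame of tray between -0.073 and 0.073 m and y of knob7 in the frame of tray between -0.126 and 0.126 m and ((y of knob0 in the frame of tray_bay0 between -0.042 and 0.042 m and (y of knob1 in the frame of tray_bay0 between -0.042 and 0.042 m or y of knob2 in the frame of tray_bay0 between -0.042 and 0.042 m or y of knob3 in the frame of tray_bay0 between -0.042 and 0.042 m or y of knob4 in the frame of tray_bay0 between -0.042 and 0.042 m or y of knob5 in the frame of tray_bay0 between -0.042 and 0.042 m or y of knob6 in the frame of tray_bay0 between -0.042 and 0.042 m or y of knob7 in the frame of tray_bay0 between -0.042 and 0.042 m)) or (y of knob1 in the frame of tray_bay0 between -0.042 and 0.042 m and (y of knob2 in the frame of tray_bay0 between -0.042 and 0.042 m or y of knob3 in the frame of tray_bay0 between -0.042 and 0.042 m or y of knob4 in the frame of tray_bay0 between -0.042 and 0.042 m or y of knob5 in the frame of tray_bay0 between -0.042 and 0.042 m or y of knob6 in the frame of tray_bay0 between -0.042 and 0.042 m or y of knob7 in the frame of tray_bay0 between -0.042 and 0.042 m)) or (y of knob2 in the frame of tray_bay0 between -0.042 and 0.042 m and (y of knob3 in the frame of tray_bay0 between -0.042 and 0.042 m or y of knob4 in the frame of tray_bay0 between -0.042 and 0.042 m or y of knob5 in the frame of tray_bay0 between -0.042 and 0.042 m or y of knob6 in the frame of tray_bay0 between -0.042 and 0.042 m or y of knob7 in the frame of tray_bay0 between -0.042 and 0.042 m)) or (y of knob3 in the frame of tray_bay0 between -0.042 and 0.042 m and (y of knob4 in the frame of tray_bay0 between -0.042 and 0.042 m or y of knob5 in the frame of tray_bay0 between -0.042 and 0.042 m or y of knob6 in the frame of tray_bay0 between -0.042 and 0.042 m or y of knob7 in the frame of tray_bay0 between -0.042 and 0.042 m)) or (y of knob4 in the frame of tray_bay0 between -0.042 and 0.042 m and (y of knob5 in the frame of tray_bay0 between -0.042 and 0.042 m or y of knob6 in the frame of tray_bay0 between -0.042 and 0.042 m or y of knob7 in the frame of tray_bay0 between -0.042 and 0.042 m)) or (y of knob5 in the frame of tray_bay0 between -0.042 and 0.042 m and (y of knob6 in the frame of tray_bay0 between -0.042 and 0.042 m or y of knob7 in the frame of tray_bay0 between -0.042 and 0.042 m)) or (y of knob6 in the frame of tray_bay0 between -0.042 and 0.042 m and y of knob7 in the frame of tray_bay0 between -0.042 and 0.042 m)) and ((y of knob0 in the frame of tray_bay1 between -0.042 and 0.042 m and (y of knob1 in the frame of tray_bay1 between -0.042 and 0.042 m or y of knob2 in the frame of tray_bay1 between -0.042 and 0.042 m or y of knob3 in the frame of tray_bay1 between -0.042 and 0.042 m or y of knob4 in the frame of tray_bay1 between -0.042 and 0.042 m or y of knob5 in the frame of tray_bay1 between -0.042 and 0.042 m or y of knob6 in the frame of tray_bay1 between -0.042 and 0.042 m or y of knob7 in the frame of tray_bay1 between -0.042 and 0.042 m)) or (y of knob1 in the frame of tray_bay1 between -0.042 and 0.042 m and (y of knob2 in the frame of tray_bay1 between -0.042 and 0.042 m or y of knob3 in the frame of tray_bay1 between -0.042 and 0.042 m or y of knob4 in the frame of tray_bay1 between -0.042 and 0.042 m or y of knob5 in the frame of tray_bay1 between -0.042 and 0.042 m or y of knob6 in the frame of tray_bay1 between -0.042 and 0.042 m or y of knob7 in the frame of tray_bay1 between -0.042 and 0.042 m)) or (y of knob2 in the frame of tray_bay1 between -0.042 and 0.042 m and (y of knob3 in the frame of tray_bay1 between -0.042 and 0.042 m or y of knob4 in the frame of tray_bay1 between -0.042 and 0.042 m or y of knob5 in the frame of tray_bay1 between -0.042 and 0.042 m or y of knob6 in the frame of tray_bay1 between -0.042 and 0.042 m or y of knob7 in the frame of tray_bay1 between -0.042 and 0.042 m)) or (y of knob3 in the frame of tray_bay1 between -0.042 and 0.042 m and (y of knob4 in the frame of tray_bay1 between -0.042 and 0.042 m or y of knob5 in the frame of tray_bay1 between -0.042 and 0.042 m or y of knob6 in the frame of tray_bay1 between -0.042 and 0.042 m or y of knob7 in the frame of tray_bay1 between -0.042 and 0.042 m)) or (y of knob4 in the frame of tray_bay1 between -0.042 and 0.042 m and (y of knob5 in the frame of tray_bay1 between -0.042 and 0.042 m or y of knob6 in the frame of tray_bay1 between -0.042 and 0.042 m or y of knob7 in the frame of tray_bay1 between -0.042 and 0.042 m)) or (y of knob5 in the frame of tray_bay1 between -0.042 and 0.042 m and (y of knob6 in the frame of tray_bay1 between -0.042 and 0.042 m or y of knob7 in the frame of tray_bay1 between -0.042 and 0.042 m)) or (y of knob6 in the frame of tray_bay1 between -0.042 and 0.042 m and y of knob7 in the frame of tray_bay1 between -0.042 and 0.042 m)) and ((y of knob0 in the frame of tray_bay2 between -0.042 and 0.042 m and (y of knob1 in the frame of tray_bay2 between -0.042 and 0.042 m or y of knob2 in the frame of tray_bay2 between -0.042 and 0.042 m or y of knob3 in the frame of tray_bay2 between -0.042 and 0.042 m or y of knob4 in the frame of tray_bay2 between -0.042 and 0.042 m or y of knob5 in the frame of tray_bay2 between -0.042 and 0.042 m or y of knob6 in the frame of tray_bay2 between -0.042 and 0.042 m or y of knob7 in the frame of tray_bay2 between -0.042 and 0.042 m)) or (y of knob1 in the frame of tray_bay2 between -0.042 and 0.042 m and (y of knob2 in the frame of tray_bay2 between -0.042 and 0.042 m or y of knob3 in the frame of tray_bay2 between -0.042 and 0.042 m or y of knob4 in the frame of tray_bay2 between -0.042 and 0.042 m or y of knob5 in the frame of tray_bay2 between -0.042 and 0.042 m or y of knob6 in the frame of tray_bay2 between -0.042 and 0.042 m or y of knob7 in the frame of tray_bay2 between -0.042 and 0.042 m)) or (y of knob2 in the frame of tray_bay2 between -0.042 and 0.042 m and (y of knob3 in the frame of tray_bay2 between -0.042 and 0.042 m or y of knob4 in the frame of tray_bay2 between -0.042 and 0.042 m or y of knob5 in the frame of tray_bay2 between -0.042 and 0.042 m or y of knob6 in the frame of tray_bay2 between -0.042 and 0.042 m or y of knob7 in the frame of tray_bay2 between -0.042 and 0.042 m)) or (y of knob3 in the frame of tray_bay2 between -0.042 and 0.042 m and (y of knob4 in the frame of tray_bay2 between -0.042 and 0.042 m or y of knob5 in the frame of tray_bay2 between -0.042 and 0.042 m or y of knob6 in the frame of tray_bay2 between -0.042 and 0.042 m or y of knob7 in the frame of tray_bay2 between -0.042 and 0.042 m)) or (y of knob4 in the frame of tray_bay2 between -0.042 and 0.042 m and (y of knob5 in the frame of tray_bay2 between -0.042 and 0.042 m or y of knob6 in the frame of tray_bay2 between -0.042 and 0.042 m or y of knob7 in the frame of tray_bay2 between -0.042 and 0.042 m)) or (y of knob5 in the frame of tray_bay2 between -0.042 and 0.042 m and (y of knob6 in the frame of tray_bay2 between -0.042 and 0.042 m or y of knob7 in the frame of tray_bay2 between -0.042 and 0.042 m)) or (y of knob6 in the frame of tray_bay2 between -0.042 and 0.042 m and y of knob7 in the frame of tray_bay2 between -0.042 and 0.042 m)) and horizontal distance between shaker and mat below 0.035 m and z of shaker in the frame of mat below 0.01 m and angle between shaker's own z axis and vertical below 0.06 rad and linear speed of shaker below 0.02 m/s); the robot touches nothing.
It fails at once if the fingers touch a knob (contact force between the fingers and knob0 above 0.3 N or contact force between the fingers and knob1 above 0.3 N or contact force between the fingers and knob2 above 0.3 N or contact force between the fingers and knob3 above 0.3 N or contact force between the fingers and knob4 above 0.3 N or contact force between the fingers and knob5 above 0.3 N or contact force between the fingers and knob6 above 0.3 N or contact force between the fingers and knob7 above 0.3 N).
It fails at once if the shaker is tipped (more than 0.3 rad) with its spout more than 150 mm above the bench (angle between shaker's own z axis and vertical above 0.3 rad and height (world z) of shaker_spout above 0.15 m).
It fails at once if the bottle, the sanding block or the screwdriver is shifted by more than 30 mm, or the bottle tipped over (distance of any of cleaner_bottle, sanding_block, screwdriver from where it was at the start of the episode above 0.03 m or angle between cleaner_bottle's own z axis and vertical above 0.5 rad).
It also fails if it takes over 72 s, if anything falls off the work surface, if the arm or the gripper's body presses on something with over 40 N, if the wrist force passes 120 N, or if a joint passes its speed limit or range.

### The arm

A 7-joint arm with a two-finger parallel gripper is mounted at the origin on the work surface. World frame = base frame: x ahead of the robot, y to its left, z up, the work surface at z = 0. Lengths are in mm, angles in rad, forces in N, time in s.
With the tool pointing down it reaches from about 425 to 875 mm from the base axis. Payload 4.7 kg.
Tool frame: the origin (TCP) lies at the very end of the fingers, on their centre line; the grasp point (between the pads) lies 19 mm behind it; z points along the fingers, y is the line along which they close (so a half turn about z gives the same grasp; the last joint's range is limited). The gripper opens to 85 mm and grips with 20 to 120 N. Pads are 22 mm wide; open, the fingers measure 114 mm over their backs; the gripper's body (76 mm by 85 mm) begins 54 mm behind the grasp point. The pads swing forward as they close: fully open they stand 13 mm farther back than shut.
Start: joints at [1.212, 0.321, -0.07, 1.45, 0.023, 1.371, -0.057], TCP at [236.728, -605.38, 231.349] pointing down, gripper open.
Joint ranges: [-2.86, 2.86], [-0.3, 2.09], [-1.38, 1.24], [0.06, 2.45], [-1.56, 4.7], [0.09, 2.05], [-2.69, 2.69]. Speed limits (rad/s): [2.57, 2.57, 3.14, 3.14, 3.14, 3.14, 3.14].

### API

Orientations are given as a 3x3 rotation matrix whose columns are the frame's x, y, z axes.
In Python, from rig import robot, vision, order gives the robot as it stands.
- The arm moves only by the shell command python3 -m creep 'ROWS' [FORCE]. ROWS is text: rows parted by semicolons, each of 7 numbers parted by spaces: the opening, from -1 (shut) to 1 (fully open), then the shift along the tool's x, y, z in cm, then the turn, a rotation vector about the tool's x, y, z in rad. In form: fingers x y z rx ry rz; .... A call has 1 to 10 rows; each row is the pose to reach, as a shift and turn from the pose commanded when the call began, along the tool's axes at that moment; what a row does not reach only later rows make up. A row lasts 1/10 s, in which the tool goes at most 50 mm and 8.59 degrees, less where a joint would pass 70% of its speed; a pose out of reach is approached as far as the arm can. A call with a gripper value outside its range is refused whole. The fingers move at their own pace and stop on an object; FORCE is the grip in N (left out, the last holds). Time passes only in rows, so rows that repeat a pose let the fingers close. It gives the time, the measured TCP pose, the force, the opening and the grip force at its end, in the units of the state.
- robot.get_state(): the state, without advancing time (a new reading comes with each control period).
- vision.grab_frame(name): name is "side" or "top"; returns a dict with "img" (420x560x3 uint8, blue, green, red), "fx", "fy", "cx", "cy" (pixels), "D" ([k1, k2, p1, p2, k3] as OpenCV has them; the pictures are not rectified), "camera_from_world" (4x4, takes a point from world to camera coordinates). Camera axes: x right, y up, looking along -z (the intrinsics and any distortion apply to the point x, -y, -z); pixel columns grow to the right and rows downward; lengths in mm; the calibration is good to about 2 mm. A picture is of the moment at which its call begins. There is no depth.
- order.finish_job(): hands the job in; it is judged then, once.
The state is a dict: "time": time; "joint_pos": joint angles; "joint_vel": joint speeds; "tau": joint torques, N m; "tcp_pos": TCP position; "orientation": TCP orientation; "wrist_force": force on the tool from outside, world axes, zero at the start; "wrist_torque": the same for the moment, N m; "opening": opening from 0.0 (shut) to 1.0 (fully open); "grasp_force": force on a finger pad.
Only numpy, scipy, OpenCV 4.12 (cv2) and the standard library are available. Lean on these libraries where they do the work, as an engineer would, in place of code of your own. Each camera call takes 0.05 s, during which the arm holds its last target. There are 200 camera calls.

## Working session

There is one attempt and no reset: what is moved stays moved. The work goes in short steps, Python scripts to look and compute and a shell command to move; the robot and the scene stay as the last step left them, time stands still between calls to the robot, and variables do not carry over. Pictures are saved under pics/ and viewed, at most 10 in all, crops included, and the job is handed in when it is done.

```bash
mkdir -p pics; ls; cat > h.py <<'E'
import cv2, numpy as np
from rig import robot, vision, order
def grab(n):
    f=vision.grab_frame(n); return f
def K(f): return np.array([[f['fx'],0,f['cx']],[0,f['fy'],f['cy']],[0,0,1.]])
def ray(f,uv):
    p=cv2.undistortPoints(np.array([[uv]],float),K(f),np.array(f['D'],float))[0,0]
    M=np.array(f['camera_from_world']); R=M[:3,:3]; t=M[:3,3]
    return -R.T@t, R.T@np.array([p[0],-p[1],-1.])
def onz(f,uv,z):
    o,d=ray(f,uv); return o+d*(z-o[2])/d[2]
def proj(f,P):
    M=np.array(f['camera_from_world']); c=M[:3,:3]@np.array(P,float)+M[:3,3]
    c=c*[1,-1,-1]
    return cv2.projectPoints(c.reshape(1,1,3),np.zeros(3),np.zeros(3),K(f),np.array(f['D'],float))[0].ravel()
E
python3 - <<'E'
from h import *
for n in("top","side"):
    f=grab(n); cv2.imwrite(f'pics/{n}0.png',f['img']); o,d=ray(f,(f['cx'],f['cy'])); print(n,o,d,f['fx'])
s=robot.get_state(); print(s)
E
```

```text
pics
top [ 315.60448276   79.16358361 1560.95051112] [ 0.13704327 -0.01836522 -0.9903948 ] 514.4645823769883
side [-132.75412346  688.84863534  894.73754814] [ 0.54652801 -0.51068599 -0.66370698] 540.8444177723949
{'time': 0.1, 'joint_pos': array([ 1.21206585,  0.32176553, -0.07008388,  1.45155379,  0.02259759,
        1.3707805 , -0.05687357]), 'joint_vel': array([ 9.46700305e-05, -3.56932892e-03, -5.48741826e-04, -3.34056234e-03,
        6.02499871e-04, -1.41912417e-03,  1.23713695e-03]), 'tau': array([ 3.86160145e-04, -4.94878006e+01, -3.83567596e-01, -3.15209234e+01,
        1.30887469e-02,  7.46882055e-03, -2.55075470e-06]), 'tcp_pos': array([ 236.54753599, -604.91979534,  230.32164288]), 'orientation': array([[ 9.31280724e-01,  3.64301673e-01, -7.09596475e-04],
       [ 3.64302353e-01, -9.31279410e-01,  1.56717114e-03],
       [-8.99095176e-05, -1.71798394e-03, -9.99998520e-01]]), 'wrist_force': array([0.02041796, 0.23552317, 0.00778641]), 'wrist_torque': array([-0.03482313, -0.03774673,  0.01653826]), 'grasp_force': 0.0, 'opening': 0.99576887977091}
```

View pics/top0.png

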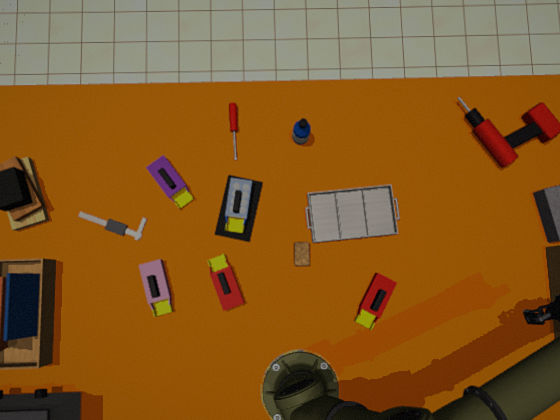

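View pics/side0.png

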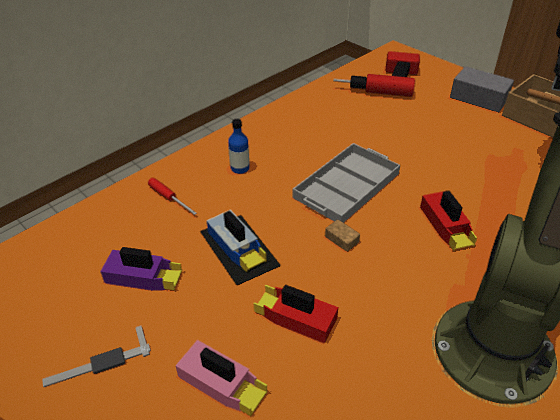

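The top view shows the blue shaker at about (237,205) on its black mat, spout towards the robot. The tray is at (352,213), sanding block (302,253), bottle (302,131), screwdriver (234,130). Next I measure these.

```bash
python3 - <<'E'
from h import *
f=grab("top"); im=f['img']; hsv=cv2.cvtColor(im,cv2.COLOR_BGR2HSV)
def roi(m,x0,x1,y0,y1):
    o=np.zeros_like(m); o[y0:y1,x0:x1]=m[y0:y1,x0:x1]; return o
def big(m,mode=cv2.RETR_EXTERNAL):
    c,_=cv2.findContours(m,mode,cv2.CHAIN_APPROX_NONE); return max(c,key=cv2.contourArea)
def rect(m,z,name):
    c=big(m).reshape(-1,2)
    h=cv2.convexHull(c).reshape(-1,2)
    P=np.array([onz(f,p,z)[:2] for p in h.astype(float)],np.float32)
    r=cv2.minAreaRect(P); print(name,np.round(r[0],1),np.round(r[1],1),round(r[2],1), 'n',len(c))
    return P
no=((hsv[...,0]>18)|(hsv[...,0]<6)|(hsv[...,1]<120)|(hsv[...,2]<60)).astype(np.uint8)*255
rect(roi(no,212,268,170,245),4,'mat+shaker')
# non orange
t=roi(no,300,405,180,248); t=cv2.morphologyEx(t,cv2.MORPH_OPEN,np.ones((7,7)))
rect(t,30,'tray@30'); rect(t,0,'tray@0')
y=cv2.inRange(hsv,(22,100,80),(35,255,255)); 
c=big(roi(y,215,262,200,240)).reshape(-1,2); print('yellow',c.mean(0),onz(f,c.mean(0),30))
rect(roi(y,215,262,200,240),25,'yellow')
dk=cv2.inRange(hsv,(0,0,0),(179,255,55)); rect(roi(dk,228,246,185,218),81,'fin@81')
rect(roi(no,290,312,238,268),30,'block');rect(roi(no,290,315,115,148),0,'bottle');rect(roi(no,225,242,98,162),10,'driver')
cv2.imwrite('pics/topc.png',cv2.resize(im[165:275,205:410],None,fx=3.8,fy=3.8,interpolation=cv2.INTER_CUBIC))
g=grab("side"); im=g['img']; cv2.imwrite('pics/sidec.png',cv2.resize(im[135:290,190:410],None,fx=3.6,fy=3.6,interpolation=cv2.INTER_CUBIC))
E
```

```text
mat+shaker [544.9 171.5] [106.8 186.3] 76.2 n 182
tray@30 [ 516.2 -170.8] [152.7 258.6] 4.3 n 262
tray@0 [ 520.2 -175.7] [155.7 263.7] 4.3 n 262
yellow [234.61403509 224.68421053] [489.87810071 182.23266624  30.        ]
yellow [491.5 183.2] [55.2 43.5] 80.3 n 57
fin@81 [552.  171.1] [18.1 63.1] 81.6 n 50Traceback (most recent call last):
  File "<stdin>", line 22, in <module>
  File "<stdin>", line 8, in rect
  File "<stdin>", line 6, in big
ValueError: max() iterable argument is empty
```

```bash
cat >> h.py <<'E'
from scipy.spatial.transform import Rotation as Rn
def to(tcp,yaw,pitch=0):
    """yaw deg of tool x; pitch deg: nose(-x end)-down positive; prints shift cm + rotvec"""
    s=robot.get_state(); R=np.array(s['orientation'])
    z=np.radians(yaw); x=np.array([np.cos(z),np.sin(z),0]); d=np.array([0,0,-1.]); y=np.cross(d,x)
    T=np.c_[x,y,d]@Rn.from_euler('y',pitch,degrees=True).as_matrix()
    # +pitch about tool y: x -> has +up component (tail up)
    print('shift cm',np.round(R.T@(np.array(tcp)-s['tcp_pos'])/10,2),'rot',np.round(Rn.from_matrix(R.T@T).as_rotvec(),3),'tailup',T[2,0].round(2))
def spout2tcp(sp,yaw,pitch,off=46):
    z=np.radians(yaw); x=np.array([np.cos(z),np.sin(z),0]); d=np.array([0,0,-1.]); y=np.cross(d,x)
    T=np.c_[x,y,d]@Rn.from_euler('y',pitch,degrees=True).as_matrix()
    return np.array(sp)+T@np.array([84,0,-(off-11)])   # tool z is down
E
python3 - <<'E'
from h import *
f=grab("top")
for n,p,z in(('block',(302,253),30),('bottle cap',(301,125),150),('bottle base',(302,142),0),('driver handle',(233,116),12),('driver tip',(236,158),4)): print(n,onz(f,p,z).round(0))
im=f['img']; cv2.imwrite('pics/topc.png',cv2.resize(im[165:275,205:410],None,fx=3.8,fy=3.8,interpolation=cv2.INTER_CUBIC))
# side check of fin top centre: expected pixel
g=grab("side"); print(proj(g,(552,171,85)),proj(f,(552,171,85)),proj(g,(516,-171,3)))
for y in(-128,128):
  for x in(-75,75):
    a=np.radians(4.3);print(proj(g,(516+x*np.cos(a)-y*np.sin(a),-171+x*np.sin(a)+y*np.cos(a),30)).round(0))
to((552,171,140),-9.5)
E
```

```text
block [400. -16.  30.]
bottle cap [756. -19. 150.]
bottle base [747. -30.   0.]
driver handle [832. 183.  12.]
driver tip [700. 176.   4.]
[233.21297731 219.44799642] [236.82082548 201.18761734] [345.79842253 184.77877417]
[399. 165.]
[352. 143.]
[340. 216.]
[291. 189.]
shift cm [ 57.64 -60.78   9.13] rot [-0.001  0.     0.539] tailup 0.0
```

View pics/topc.png

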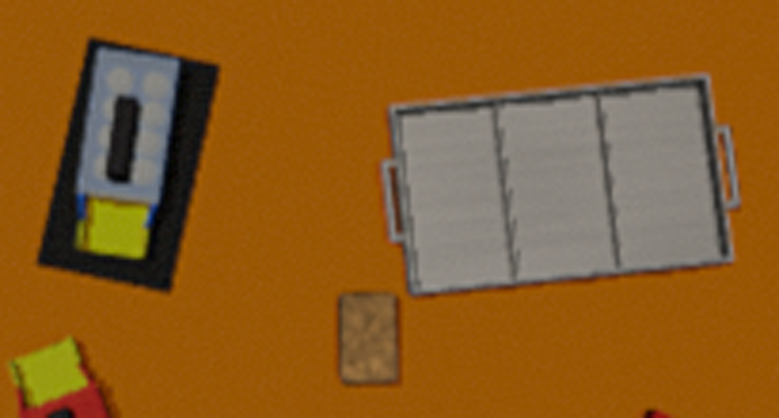

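The crop matches: shaker on the mat with its knobs visible around the fin, and an empty tray with three bays. The side view agrees with the fin and tray positions. Moving now.

```bash
r="";python3 -m creep '1 57 -60 5 0 0 0.527;1 57 -60 5 0 0 0.527;1 57 -60 5 0 0 0.527;1 57 -60 5 0 0 0.527;1 57 -60 5 0 0 0.527;1 57 -60 5 0 0 0.527;1 57 -60 5 0 0 0.527;1 57 -60 5 0 0 0.527;1 57 -60 5 0 0 0.527;1 57 -60 5 0 0 0.527' 80; python3 -c "
from h import *
to((552,171,140),-8.8)"
```

```text
time: 1.25
tcp_pos: [425.4, -141.4, 201.3]
orientation: [[0.988, -0.154, 0.001], [-0.154, -0.988, -0.001], [0.001, 0.001, -1.0]]
wrist_force: [1.9, -0.4, 0.4]
opening: 0.998
grasp_force: 0.0
shift cm [  7.7  -32.82   6.11] rot [ 0.001 -0.001 -0.001] tailup 0.0
```

```bash
python3 -m creep '1 7.7 -33 6 0 0 0;1 7.7 -33 6 0 0 0;1 7.7 -33 6 0 0 0;1 7.7 -33 6 0 0 0;1 7.7 -33 6 0 0 0;1 7.7 -33 6 0 0 0;1 7.7 -33 6 0 0 0;1 7.7 -33 6 0 0 0;1 7.7 -33 6 0 0 0;1 7.7 -33 6 0 0 0'; python3 -c "
from h import *
to((552,171,50),-8.8)
f=grab('side'); cv2.imwrite('pics/s1.png',cv2.resize(f['img'][130:300,160:360],None,fx=3.4,fy=3.4))"
```

```text
time: 2.25
tcp_pos: [551.8, 169.4, 141.1]
orientation: [[0.988, -0.155, -0.0], [-0.155, -0.988, -0.001], [-0.0, 0.001, -1.0]]
wrist_force: [-0.5, -0.6, -0.1]
opening: 0.997
grasp_force: 0.0
shift cm [-0.   -0.17  9.11] rot [ 0.001  0.    -0.002] tailup 0.0
```

View pics/s1.png

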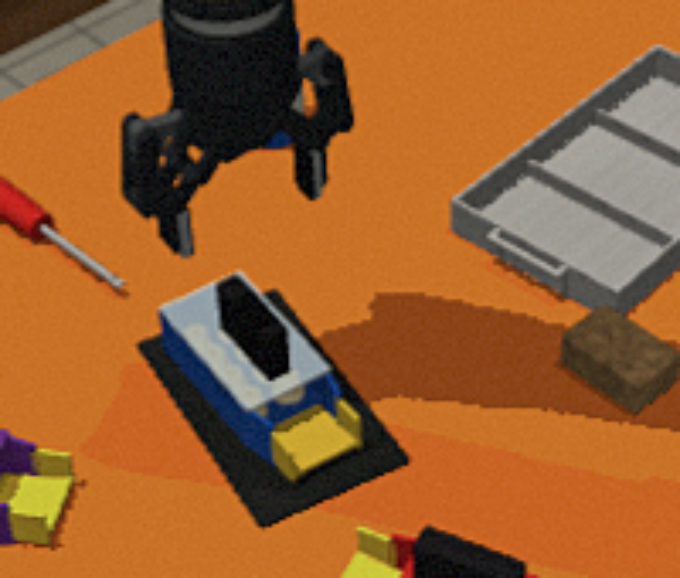

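The open fingers straddle the fin, above it, so I descend and close.

```bash
python3 -m creep '1 0 -0.1 3 0 0 0;1 0 -0.1 6 0 0 0;1 0 -0.1 8 0 0 0;1 0 -0.1 9.1 0 0 0;1 0 -0.1 9.1 0 0 0;-1 0 -0.1 9.1 0 0 0;-1 0 -0.1 9.1 0 0 0;-1 0 -0.1 9.1 0 0 0;-1 0 -0.1 9.1 0 0 0;-1 0 -0.1 9.1 0 0 0' 80;python3 -m creep '-1 0 0 0 0 0 0;-1 0 0 0 0 0 0;-1 0 0 0 0 0 0'
```

```text
time: 3.3
tcp_pos: [552.3, 172.0, 50.7]
orientation: [[0.988, -0.154, 0.001], [-0.154, -0.988, -0.0], [0.001, 0.0, -1.0]]
wrist_force: [-0.2, -1.3, 3.1]
opening: 0.194
grasp_force: 77.9
time: 3.6
tcp_pos: [552.3, 172.0, 50.7]
orientation: [[0.988, -0.154, 0.001], [-0.154, -0.988, -0.0], [0.001, 0.0, -1.0]]
wrist_force: [-1.5, -2.1, 4.6]
opening: 0.201
grasp_force: 78.3
```

```bash
cat >> h.py <<'E'
def tray(x,y,z):
    a=np.radians(4.3); return np.array([516+x*np.cos(a)-y*np.sin(a),-171+x*np.sin(a)+y*np.cos(a),z])
def pour(x,y,z,pitch,yaw=4.3): to(spout2tcp(tray(x,y,z),yaw,pitch),yaw,pitch)
E
python3 -m creep '-1 0 0 -0.5 0 0 0;-1 0 0 -1.5 0 -0.03 0;-1 0 0 -3 0 -0.06 0;-1 0 0 -4.5 0 -0.1 0;-1 0 0 -6 0 -0.1 0;-1 0 0 -6.5 0 -0.1 0;-1 0 0 -6.5 0 -0.1 0'; python3 -c "
from h import *
pour(15,84,75,-6)
f=grab('side'); cv2.imwrite('pics/s2.png',f['img'])"
```

```text
time: 4.3
tcp_pos: [551.9, 172.3, 115.7]
orientation: [[0.983, -0.153, -0.097], [-0.152, -0.988, 0.015], [-0.098, -0.0, -0.995]]
wrist_force: [-0.5, -0.8, -3.0]
opening: 0.196
grasp_force: 78.3
shift cm [ 9.85 23.98  0.49] rot [-0.023 -0.006 -0.228] tailup -0.1
```

View pics/s2.png

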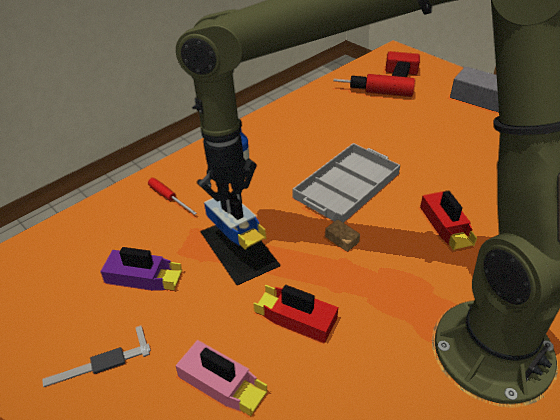

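Shaker held, lifted and nose slightly up at (235,225). Nothing else disturbed. Carrying it to the +y bay.

```bash
python3 -m creep '-1 0.5 1 0 0 0 0;-1 1.5 3.5 0 0 0 -0.03;-1 3 7 0.1 0 0 -0.06;-1 4.5 11 0.2 0 0 -0.1;-1 6 15 0.3 -0.01 0 -0.14;-1 7.5 18.5 0.4 -0.01 0 -0.18;-1 8.7 21.2 0.5 -0.02 0 -0.21;-1 9.4 23 0.5 -0.02 0 -0.228;-1 9.8 24 0.5 -0.02 0 -0.228;-1 9.8 24 0.5 -0.02 0 -0.228'; python3 -c "
from h import *
pour(20,84,55,12)
pour(20,84,50,20)"
```

```text
time: 5.35
tcp_pos: [610.5, -82.8, 99.5]
orientation: [[0.992, 0.071, -0.101], [0.071, -0.997, -0.005], [-0.101, -0.002, -0.995]]
wrist_force: [0.6, 0.2, -3.2]
opening: 0.195
grasp_force: 78.3
shift cm [-0.66 -0.31 -0.66] rot [-0.002  0.31  -0.004] tailup 0.21
shift cm [-1.5  -0.31 -1.07] rot [-0.001  0.45  -0.004] tailup 0.34
```

```bash
python3 -m creep '-1 -0.2 -0.1 -0.2 0 0.1 0;-1 -0.4 -0.2 -0.4 0 0.2 0;-1 -0.7 -0.3 -0.7 0 0.3 0;-1 -1.1 -0.3 -0.9 0 0.38 0;-1 -1.5 -0.3 -1.1 0 0.45 0;-1 -1.5 -0.3 -1.1 0 0.45 0'; python3 -c "
from h import *
pour(20,84,50,20)
f=grab('top'); cv2.imwrite('pics/t3.png',np.hstack([cv2.resize(f['img'][170:260,290:410],None,fx=3.3,fy=3.3), cv2.resize(grab('side')['img'][110:240,260:420],None,fx=2.4,fy=2.28)[:297]]))"
```

```text
time: 5.95
tcp_pos: [593.0, -77.0, 111.2]
orientation: [[0.938, 0.075, 0.338], [0.07, -0.997, 0.027], [0.339, -0.002, -0.941]]
wrist_force: [-1.5, -0.7, -3.6]
opening: 0.199
grasp_force: 78.4
shift cm [0.31 0.4  0.06] rot [-0.002  0.003 -0.   ] tailup 0.34Traceback (most recent call last):
  File "<string>", line 4, in <module>
    f=grab('top'); cv2.imwrite('pics/t3.png',np.hstack([cv2.resize(f['img'][170:260,290:410],None,fx=3.3,fy=3.3), cv2.resize(grab('side')['img'][110:240,260:420],None,fx=2.4,fy=2.28)[:297]]))
                                             ~~~~~~~~~^^^^^^^^^^^^^^^^^^^^^^^^^^^^^^^^^^^^^^^^^^^^^^^^^^^^^^^^^^^^^^^^^^^^^^^^^^^^^^^^^^^^^^^^^^^^^^^^^^^^^^^^^^^^^^^^^^^^^^^^^^^^^^^^^^^^^^^^
    return _nx.concatenate(arrs, 1, dtype=dtype, casting=casting)
           ~~~~~~~~~~~~~~~^^^^^^^^^^^^^^^^^^^^^^^^^^^^^^^^^^^^^^^
ValueError: all the input array dimensions except for the concatenation axis must match exactly, but along dimension 0, the array at index 0 has size 297 and the array at index 1 has size 296
```

```bash
cat >> h.py <<'E'
def look(name):
    t=grab('top'); s=grab('side')
    a=cv2.resize(t['img'][175:255,300:405],(780,594)); 
    A=cv2.resize(t['img'][180:250,298:408],(390,248)); B=cv2.resize(s['img'][135:240,270:420],(390,273))[:248]
    cv2.imwrite('pics/'+name,np.hstack([A,B]))
    m=np.array([np.linalg.norm(robot.get_state()['wrist_force'])])
    for n,f in(('top',t),('side',s)):
        hsv=cv2.cvtColor(f['img'],cv2.COLOR_BGR2HSV); q=tmask(f)
        k=(cv2.inRange(hsv,(12,25,110),(32,120,255))&q)
        c,_=cv2.findContours(k,cv2.RETR_EXTERNAL,cv2.CHAIN_APPROX_NONE)
        for e in c:
            if cv2.contourArea(e)<8: continue
            ctr=e.reshape(-1,2).mean(0); P=onz(f,ctr,11)-tray(0,0,11); a=np.radians(4.3)
            print(n,ctr.round(0),'area',cv2.contourArea(e),'tray',np.round([P[0]*np.cos(a)+P[1]*np.sin(a),-P[0]*np.sin(a)+P[1]*np.cos(a)]))
def tmask(f):
    m=np.zeros(f['img'].shape[:2],np.uint8)
    cv2.fillConvexPoly(m,np.int32([proj(f,tray(x,y,11)) for x,y in((-73,-126),(73,-126),(73,126),(-73,126))]),255); return m
E
python3 -c "
from h import *
look('t3.png')"
```

```text
(no output)
```

View pics/t3.png

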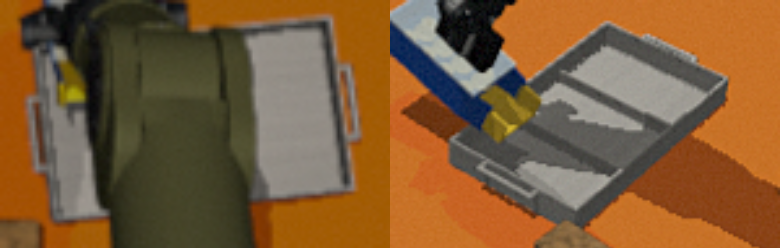

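Nothing has left yet. The side view shows the spout over the +y bay. Tilt a little more and shake.

```bash
python3 -m creep '-1 0 0.3 -0.3 0 0.035 0;-1 0 0.3 -0.6 0 0.07 0;-1 0.8 0.3 -0.6 0 0.07 0;-1 0 0.3 -0.6 0 0.07 0;-1 0.8 0.3 -0.6 0 0.07 0;-1 0 0.3 -0.6 0 0.07 0;-1 0 0.3 -0.6 0 0.07 0'; python3 -c "
from h import *
look('t4.png'); pour(20,84,48,24)"
```

```text
time: 6.85
tcp_pos: [594.2, -81.0, 117.6]
orientation: [[0.911, 0.075, 0.405], [0.067, -0.997, 0.034], [0.406, -0.004, -0.914]]
wrist_force: [-0.6, -0.5, -3.2]
opening: 0.198
grasp_force: 78.4
shift cm [-0.41 -0.05  0.25] rot [-0.002 -0.001 -0.002] tailup 0.41
```

```bash
sed -i "s/    m=np.array(\[np.linalg.*/    cv2.imwrite('pics\/raw_'+name,s['img'])/" h.py; python3 -c "
from h import *
look('t4.png')"; python3 -m creep '-1 -0.3 0 0 0 0.04 0;-1 -0.3 0 -0.3 0 0.07 0;-1 0.9 0 -0.3 0 0.07 0;-1 -0.3 0 -0.3 0 0.07 0;-1 0.9 0 -0.3 0 0.07 0;-1 -0.3 0 -0.3 0 0.07 0;-1 -0.3 0 -0.3 0 0.07 0'; python3 -c "
from h import *
look('t5.png'); pour(20,84,48,28)
a=cv2.imread('pics/raw_t4.png').astype(int);b=cv2.imread('pics/raw_t5.png').astype(int)
f=grab('side');m=tmask(f);d=(abs(a-b).max(2)>40)&(m>0);print(d.sum())"
```

```text
time: 7.75
tcp_pos: [590.0, -81.7, 119.2]
orientation: [[0.881, 0.074, 0.468], [0.064, -0.997, 0.037], [0.469, -0.003, -0.883]]
wrist_force: [-1.0, 0.1, -3.0]
opening: 0.199
grasp_force: 78.5
top [313. 206.] area 12.5 tray [ 36. 112.]
side [309. 195.] area 15.0 tray [ 40. 101.]
side [326. 194.] area 92.0 tray [10. 70.]
side [319. 180.] area 20.0 tray [57. 38.]
side [323. 175.] area 15.0 tray [63. 16.]
shift cm [-0.42 -0.07 -0.03] rot [-0.002 -0.002 -0.002] tailup 0.47
350
```

View pics/t5.png

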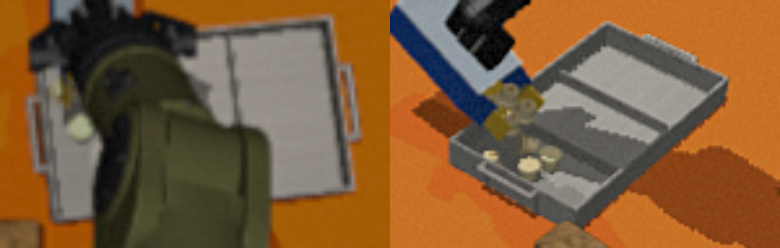

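Several knobs, about three or four, are already in the +y bay ((491,156), (529,166), (548,157)), and more sit in the spout at (505,97) to (528,105). Levelling at once.

```bash
python3 -m creep '-1 0 0 0 0 -0.15 0;-1 0 0 0 0 -0.3 0;-1 0 0 0 0 -0.45 0;-1 0 0 0 0 -0.58 0;-1 0 0 0 0 -0.58 0'; python3 -c "
from h import *
look('t6.png'); 
b=cv2.imread('pics/raw_t6.png'); cv2.imwrite('pics/t6b.png',np.vstack([cv2.resize(b[130:230,260:410],(780,520),interpolation=cv2.INTER_CUBIC)]))
pour(20,0,75,-5)"
```

```text
time: 8.4
tcp_pos: [594.4, -80.3, 117.4]
orientation: [[0.993, 0.075, -0.091], [0.076, -0.997, 0.001], [-0.091, -0.008, -0.996]]
wrist_force: [0.3, -1.0, -2.7]
opening: 0.199
grasp_force: 78.7
top [333. 234.] area 13.0 tray [-57.  61.]
top [325. 211.] area 144.0 tray [17. 78.]
top [313. 205.] area 14.0 tray [ 38. 112.]
side [322. 199.] area 15.5 tray [ 6. 92.]
side [309. 195.] area 11.0 tray [ 40. 101.]
side [332. 194.] area 33.5 tray [ 1. 60.]
side [324. 190.] area 18.0 tray [25. 62.]
side [326. 172.] area 50.5 tray [63.  0.]
shift cm [2.56 8.43 1.38] rot [-0.005  0.001  0.001] tailup -0.09
```

View pics/t6b.png

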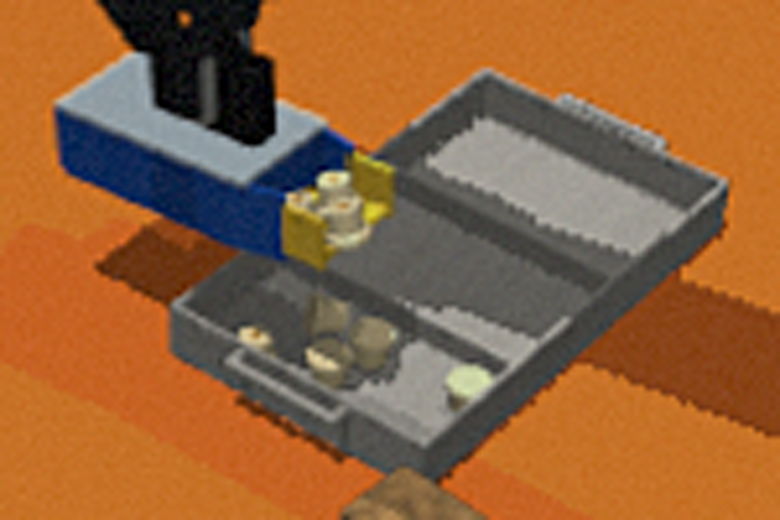

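Five knobs seem to be in the +y bay (255,340), (328,310), (372,340), (330,355), (468,385), and three lie on the spout ramp. I nose up, move clear and count accurately.

```bash
python3 -m creep '-1 0 0 -0.3 0 -0.05 0;-1 0 0 -0.6 0 -0.12 0;-1 0.3 0.5 -0.6 0 -0.15 0;-1 1 2 -0.6 0 -0.15 0;-1 1.6 4.5 -0.6 0 -0.15 0;-1 2.2 8 -0.6 0 -0.15 0;-1 2.5 12 -0.6 0 -0.15 0;-1 2.5 15 -0.6 0 -0.15 0;-1 2.5 16.5 -0.6 0 -0.15 0;-1 2.5 16.8 -0.6 0 -0.15 0'; python3 -c "
from h import *
look('t7.png'); 
b=cv2.imread('pics/raw_t7.png'); t=grab('top')['img']; cv2.imwrite('pics/t7b.png',np.vstack([cv2.resize(b[155:225,280:385],(600,400),interpolation=cv2.INTER_CUBIC),cv2.resize(t[180:250,298:410],(600,195*375//195),interpolation=cv2.INTER_CUBIC)[:200]]))
cv2.imwrite('pics/t7c.png',np.hstack([cv2.resize(b[150:225,270:370],(400,300),interpolation=cv2.INTER_CUBIC),cv2.resize(t[180:250,298:390],(394,300),interpolation=cv2.INTER_CUBIC)]))"
```

```text
time: 9.5
tcp_pos: [628.1, -251.1, 123.8]
orientation: [[0.969, 0.07, -0.236], [0.068, -0.998, -0.016], [-0.236, -0.0, -0.972]]
wrist_force: [-0.5, 0.4, -2.4]
opening: 0.201
grasp_force: 78.7
top [328. 207.] area 41.0 tray [29. 68.]
top [314. 205.] area 42.0 tray [ 39. 108.]
top [383. 189.] area 41.5 tray [  66. -107.]
side [310. 196.] area 10.5 tray [ 36. 100.]
side [322. 190.] area 46.0 tray [28. 63.]
```

View pics/t7c.png

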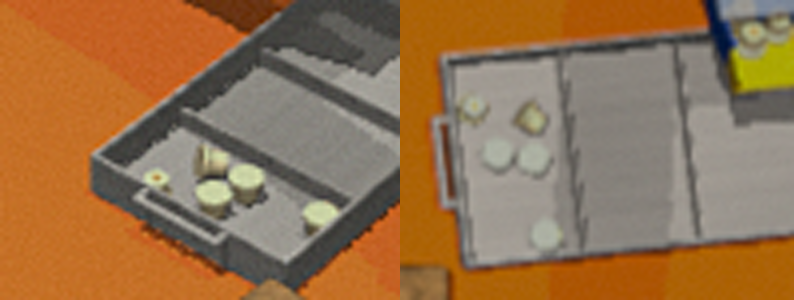

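The count is clear: five knobs lie in the +y bay and three are left in the shaker. One of the five, near (29,68) in the tray, lies on its side by the rib.

Plan:
1. Pour two into the -y bay and the rest into the middle bay.
2. With the empty shaker's lip as a ramp, push the lying knob over the rib into the middle bay. No fingers involved.

```bash
python3 -c "
from h import *
s=grab('side')
for x in(-60,0,60):print(x,proj(s,tray(x,-84,11)).round(0))
pour(20,-84,50,10);pour(20,-84,50,22)"
```

```text
-60 [384. 176.]
0 [365. 167.]
60 [346. 158.]
shift cm [-0.48  0.22  2.65] rot [-0.004  0.413  0.003] tailup 0.17
shift cm [-1.98  0.21  1.49] rot [-0.005  0.623  0.002] tailup 0.37
```

```bash
cat >> h.py <<'E'
def cream(y0,y1,n='side',f=None):
    f=f or grab(n); hsv=cv2.cvtColor(f['img'],cv2.COLOR_BGR2HSV); m=np.zeros(hsv.shape[:2],np.uint8)
    cv2.fillConvexPoly(m,np.int32([proj(f,tray(x,y,9)) for x,y in((-73,y0),(73,y0),(73,y1),(-73,y1))]),255)
    k=cv2.inRange(hsv,(12,25,90),(40,130,255))&m
    nn,l,st,c=cv2.connectedComponentsWithStats(k)
    print(n,[(int(st[i,4]),tuple(c[i].round(0).astype(int).tolist())) for i in range(1,nn) if st[i,4]>5])
E
python3 -m creep '-1 -0.2 0.2 0.6 0 0.15 0;-1 -0.5 0.2 1.3 0 0.3 0;-1 -0.9 0.2 1.9 0 0.41 0;-1 -1.4 0.2 1.7 0 0.52 0;-1 -2 0.2 1.5 0 0.62 0;-1 -2 0.2 1.5 0 0.62 0;-1 -2 0.2 1.5 0 0.62 0'; python3 -c "
from h import *
cream(40,126);cream(-126,-42);cream(-126,-42,'top');pour(20,-84,50,25)"
```

```text
time: 10.4
tcp_pos: [605.9, -250.1, 113.7]
orientation: [[0.927, 0.075, 0.368], [0.069, -0.997, 0.03], [0.369, -0.002, -0.929]]
wrist_force: [-0.1, -0.4, -2.2]
opening: 0.2
grasp_force: 78.8
side [(204, (325, 195)), (33, (309, 195)), (58, (350, 203))]
side []
top [(36, (377, 191))]
shift cm [-0.38 -0.1  -0.43] rot [-0.004  0.055  0.002] tailup 0.42
```

```bash
python3 -m creep '-1 -0.4 0 -0.4 0 0.055 0;-1 0.4 0 -0.4 0 0.055 0;-1 -0.4 0 -0.4 0 0.055 0;-1 -0.4 0 -0.4 0 0.055 0'; python3 -c "
from h import *
cream(-126,-42);cream(-126,-42,'top')"; python3 -m creep '-1 0.8 0 0 0 0 0;-1 0 0 0 0 0 0;-1 0.8 0 0 0 0 0;-1 0 0 0 0 0 0;-1 0 0 0 0 0 0'; python3 -c "
from h import *
cream(-126,-42);cream(-126,-42,'top');pour(20,-84,50,28)"
```

```text
time: 10.95
tcp_pos: [601.4, -250.5, 115.5]
orientation: [[0.905, 0.076, 0.419], [0.068, -0.997, 0.035], [0.421, -0.003, -0.907]]
wrist_force: [-0.4, 0.1, -2.8]
opening: 0.197
grasp_force: 78.8
side []
top [(43, (378, 196)), (6, (389, 215))]
time: 11.55
tcp_pos: [599.9, -251.4, 114.8]
orientation: [[0.905, 0.074, 0.419], [0.066, -0.997, 0.034], [0.42, -0.003, -0.907]]
wrist_force: [-0.5, 0.2, -2.6]
opening: 0.202
grasp_force: 78.8
side [(39, (362, 156))]
top [(39, (378, 195)), (8, (385, 202)), (45, (377, 210))]
shift cm [ 0.16 -0.27 -0.48] rot [-0.002  0.054 -0.002] tailup 0.47
```

```bash
python3 -m creep '-1 0 0 0 0 -0.14 0;-1 0 0 0 0 -0.28 0;-1 0 0 -0.2 0 -0.42 0;-1 0 0 -0.4 0 -0.5 0;-1 0 0 -0.4 0 -0.5 0'; python3 -c "
from h import *
cream(-126,-42);cream(-126,-42,'top')
t=grab('top');s=grab('side')
for p in((377,210),(378,195)): print(onz(t,p,11)-tray(0,0,11), onz(t,p,65)-tray(0,0,11))
print('spout px',proj(t,tray(20,-84,60)),proj(s,tray(20,-84,60)))
pour(20,-84,50,0)"
```

```text
time: 12.15
tcp_pos: [602.4, -249.4, 118.8]
orientation: [[0.995, 0.078, -0.063], [0.078, -0.997, 0.0], [-0.063, -0.005, -0.998]]
wrist_force: [0.6, 1.0, -1.6]
opening: 0.201
grasp_force: 78.7
side [(45, (363, 165))]
top [(96, (384, 202)), (6, (370, 201)), (12, (377, 212))]
[  9.55298068 -79.89435427   0.        ] [  2.23841237 -68.39519444  54.        ]
[ 55.80922961 -85.49484241   0.        ] [ 46.88310182 -73.80056258  54.        ]
spout px [380.88344063 202.08672333] [360.30435008 149.06363854]
shift cm [ 3.   -0.31  3.21] rot [-0.003  0.064 -0.001] tailup 0.0
```

```bash
python3 -m creep '-1 0.5 0 -0.5 0 -0.05 0;-1 2 0 -1 0 -0.1 0;-1 4 0 -1 0 -0.12 0;-1 6 0 -1 0 -0.12 0;-1 7.5 0 -1 0 -0.12 0;-1 8 0 -1 0 -0.12 0;-1 8 0 -1 0 -0.12 0'; python3 -c "
from h import *
cream(-126,-42);cream(-126,-42,'top')
cream(-42,42);cream(-42,42,'top');cream(42,126);cream(42,126,'top')
t=grab('top');print('spout px',proj(t,tray(100,-84,80)))
"
```

```text
time: 13.05
tcp_pos: [679.2, -246.1, 124.0]
orientation: [[0.98, 0.074, -0.183], [0.073, -0.997, -0.011], [-0.183, -0.003, -0.983]]
wrist_force: [0.3, -0.4, -2.6]
opening: 0.199
grasp_force: 78.8
side [(50, (363, 165))]
top [(51, (377, 209))]
side []
top []
side [(204, (325, 195)), (35, (309, 195)), (56, (349, 203))]
top [(51, (314, 205)), (53, (328, 207))]
spout px [378.7931937  174.30458156]
```

One knob is in the -y bay and two remain in the shaker. Going back for one more there.

```bash
python3 -c "
from h import *
pour(20,-84,55,0);pour(20,-84,50,25)"; python3 -m creep '-1 -0.5 0 0.2 0 0.05 0;-1 -2.5 0 0.5 0 0.1 0;-1 -5 0 0.5 0 0.15 0;-1 -7 0 1 0 0.2 0;-1 -7.7 0 1 0 0.25 0;-1 -7.7 0 1 0 0.25 0'; python3 -c "
from h import *
pour(20,-84,52,23);pour(20,-84,50,25)"
```

```text
shift cm [-4.59 -0.29  4.36] rot [-0.002  0.185 -0.001] tailup 0.0
shift cm [-7.32 -0.29  2.1 ] rot [-0.002  0.621 -0.001] tailup 0.42
time: 14.0
tcp_pos: [599.3, -253.2, 128.7]
orientation: [[0.995, 0.072, 0.063], [0.071, -0.997, 0.005], [0.063, -0.0, -0.998]]
wrist_force: [0.4, -1.0, -2.6]
opening: 0.201
grasp_force: 78.8
shift cm [ 0.6  -0.42  1.21] rot [ 0.     0.338 -0.003] tailup 0.39
shift cm [ 0.37 -0.42  1.17] rot [ 0.001  0.373 -0.003] tailup 0.42
```

```bash
python3 -m creep '-1 0.1 -0.1 0.4 0 0.12 0;-1 0.2 -0.2 0.8 0 0.24 0;-1 0.3 -0.3 1.2 0 0.36 0;-1 0.3 -0.3 1.2 0 0.37 0;-1 1.1 -0.3 1.2 0 0.37 0;-1 0.3 -0.3 1.2 0 0.37 0;-1 0.3 -0.3 1.2 0 0.37 0'; python3 -c "
from h import *
cream(-126,-42);cream(-126,-42,'top')"; python3 -m creep '-1 0.8 0 0 0 0 0;-1 0 0 0 0 0 0;-1 0 0 0 0 0 0'; python3 -c "
from h import *
cream(-126,-42);cream(-126,-42,'top');pour(20,-84,50,28)"
```

```text
time: 14.7
tcp_pos: [607.4, -247.1, 117.8]
orientation: [[0.904, 0.077, 0.42], [0.069, -0.997, 0.035], [0.422, -0.003, -0.907]]
wrist_force: [1.3, 0.4, -2.5]
opening: 0.196
grasp_force: 78.8
side [(50, (363, 165))]
top [(41, (376, 193)), (50, (377, 209))]
time: 15.1
tcp_pos: [605.0, -247.7, 115.9]
orientation: [[0.905, 0.075, 0.419], [0.067, -0.997, 0.035], [0.42, -0.003, -0.907]]
wrist_force: [-0.8, 0.1, -3.1]
opening: 0.2
grasp_force: 78.8
side [(52, (363, 165))]
top [(11, (374, 190)), (9, (369, 195)), (27, (378, 196)), (44, (377, 209)), (7, (383, 215)), (7, (388, 215))]
shift cm [-0.33  0.04 -0.61] rot [-0.002  0.054 -0.002] tailup 0.47
```

```bash
python3 -m creep '-1 -0.2 0 -0.3 0 0.03 0;-1 0.7 0 -0.3 0 0.03 0;-1 -0.2 0 -0.3 0 0.03 0;-1 -0.2 0 -0.3 0 0.03 0'; python3 -c "
from h import *
cream(-126,-42);cream(-126,-42,'top')"; python3 -m creep '-1 0.8 0 0 0 0 0;-1 0 0 0 0 0 0;-1 0 0 0 0 0 0'; python3 -c "
from h import *
cream(-126,-42);cream(-126,-42,'top');pour(20,-84,50,28)"
```

```text
time: 15.6
tcp_pos: [601.9, -248.2, 117.8]
orientation: [[0.892, 0.075, 0.446], [0.065, -0.997, 0.036], [0.447, -0.003, -0.895]]
wrist_force: [-1.1, -0.2, -2.9]
opening: 0.2
grasp_force: 78.8
side [(19, (359, 154)), (47, (363, 165))]
top [(66, (377, 207)), (6, (390, 214))]
time: 16.0
tcp_pos: [601.9, -247.9, 117.8]
orientation: [[0.892, 0.075, 0.446], [0.066, -0.997, 0.037], [0.447, -0.003, -0.894]]
wrist_force: [0.2, 0.2, -3.0]
opening: 0.201
grasp_force: 78.8
side [(91, (361, 168))]
top [(10, (384, 203)), (38, (377, 210)), (48, (369, 211)), (7, (388, 215))]
shift cm [-0.13  0.05 -0.31] rot [-0.002  0.024 -0.002] tailup 0.47
```

A second knob is out ((369,211) and (377,210) in the top view). Levelling and going to the middle bay.

```bash
python3 -m creep '-1 0 0 -0.2 0 -0.14 0;-1 0 0 -0.4 0 -0.28 0;-1 0 0 -0.6 0 -0.42 0;-1 0 0 -0.8 0 -0.52 0;-1 0 0 -0.8 0 -0.52 0;-1 0 0 -0.8 0 -0.52 0'; python3 -c "
from h import *
cream(-126,-42);cream(-126,-42,'top');cream(-42,42)
pour(20,0,60,0)"
```

```text
time: 16.7
tcp_pos: [599.7, -247.7, 124.8]
orientation: [[0.996, 0.076, -0.053], [0.076, -0.997, 0.0], [-0.053, -0.004, -0.999]]
wrist_force: [0.2, -0.6, -2.5]
opening: 0.195
grasp_force: 78.8
side [(88, (361, 168))]
top [(7, (369, 197)), (56, (388, 208)), (56, (369, 211)), (6, (388, 214))]
side []
shift cm [ 2.96 -8.44  2.91] rot [-0.002  0.054 -0.002] tailup 0.0
```

```bash
python3 -m creep '-1 0.5 -0.3 0 0 0 0;-1 1.3 -1.5 0 0 0 0;-1 2.2 -3.5 0.5 0 0 0;-1 3 -5.5 1 0 0 0;-1 3 -7.5 1.3 0 0.03 0;-1 3 -8.4 1.5 0 0.05 0;-1 3 -8.4 1.5 0 0.05 0'; python3 -c "
from h import *
cream(-126,-42);cream(-126,-42,'top');cream(-42,42);cream(-42,42,'top')
pour(20,0,50,25)"
```

```text
time: 17.55
tcp_pos: [621.7, -158.9, 109.4]
orientation: [[0.997, 0.079, -0.005], [0.079, -0.997, 0.004], [-0.005, -0.004, -1.0]]
wrist_force: [-0.7, -0.1, -2.4]
opening: 0.2
grasp_force: 78.8
side [(18, (343, 157)), (90, (361, 168))]
top [(21, (369, 212)), (6, (369, 220))]
side []
top [(55, (357, 200)), (8, (344, 202)), (6, (341, 235))]
shift cm [-2.53 -0.06 -0.76] rot [-0.002  0.441 -0.002] tailup 0.42
```

The last knob moved with the spout, so two are in the -y bay. Emptying it into the middle bay.

```bash
python3 -m creep '-1 -0.6 0 -0.2 0 0.12 0;-1 -1.2 0 -0.4 0 0.24 0;-1 -1.8 0 -0.6 0 0.36 0;-1 -2.5 0 -0.8 0 0.46 0;-1 -3 0 -1.2 0 0.55 0;-1 -2 0 -1.2 0 0.55 0;-1 -3 0 -1.2 0 0.55 0;-1 -2 0 -1.2 0 0.55 0;-1 -3 0 -1.2 0 0.55 0;-1 -3 0 -1.2 0 0.55 0'; python3 -c "
from h import *
cream(-126,-42);cream(-42,42);cream(-42,42,'top')
pour(20,0,52,38)"
```

```text
time: 18.75
tcp_pos: [591.4, -165.5, 121.3]
orientation: [[0.853, 0.074, 0.516], [0.062, -0.997, 0.041], [0.517, -0.003, -0.856]]
wrist_force: [-0.2, 0.7, -3.1]
opening: 0.202
grasp_force: 79.0
side [(8, (347, 162)), (87, (361, 168))]
side [(64, (359, 181))]
top [(7, (342, 203)), (35, (357, 222))]
shift cm [-0.52 -0.01 -1.44] rot [-0.001  0.118 -0.002] tailup 0.62
```

The third knob is in the middle bay. Before the scoop I use my last picture on the nose shape and the +y bay.

```bash
python3 -m creep '-1 0 0 -2 0 -0.05 0;-1 0 0 -3.5 0 -0.1 0;-1 0 0 -4 0 -0.2 0;-1 0 0 -4.5 0 -0.25 0;-1 0 0 -4.5 0 -0.25 0'; python3 -c "
from h import *
s=grab('side')['img'];t=grab('top')['img'];I=cv2.INTER_CUBIC
A=cv2.resize(s[120:180,290:370],(400,300),interpolation=I);B=cv2.resize(s[170:215,300:360],(400,300),interpolation=I)
C=cv2.resize(t[190:250,300:380],(400,300),interpolation=I);D=cv2.resize(cv2.imread('pics/raw_t5.png')[140:200,270:350],(400,300),interpolation=I)
cv2.imwrite('pics/last.png',np.vstack([np.hstack([A,B]),np.hstack([C,D])]))"
```

```text
time: 19.4
tcp_pos: [571.5, -166.4, 161.7]
orientation: [[0.953, 0.076, 0.293], [0.072, -0.997, 0.025], [0.294, -0.002, -0.956]]
wrist_force: [-0.4, 0.7, -2.2]
opening: 0.198
grasp_force: 78.9
```

View pics/last.png

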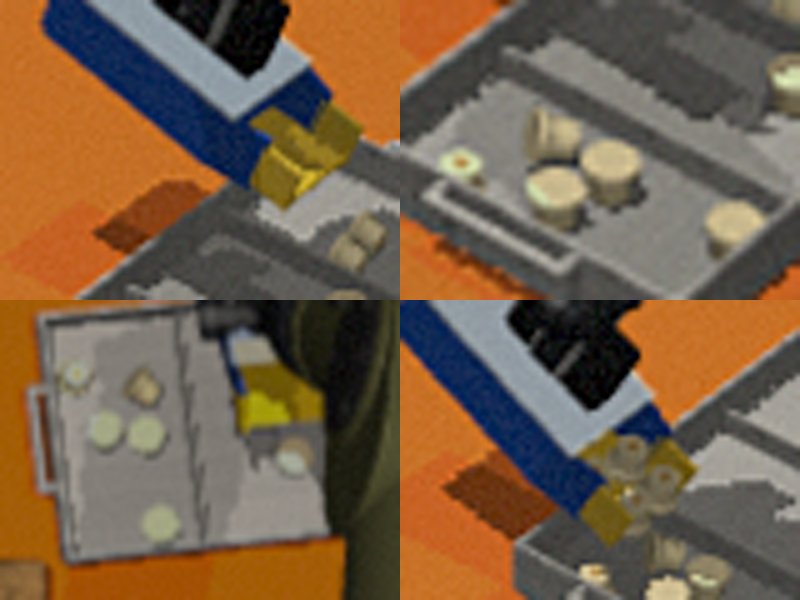

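Useful: two or three knobs in the +y bay stand skirt-up, one lies on its side at top pixel (328.6,207.6). The middle bay has its knob at (358,221). I check numerically whether the nose's underside is ramped.

```bash
python3 -c "
from h import *
s=robot.get_state();R=np.array(s['orientation']);p=s['tcp_pos'];f=grab('side')
def S(x,y,z): return proj(f,p+R@np.array([x-5,-y,46.7-z]))
for n,q in dict(tip0=(-79,23.5,0),tip8=(-79,23.5,8),tip11=(-79,23.5,11),kneelow=(-30,32,0),tail=(78,32,0),tail_top=(78,32,39),roofnose=(-30,32,39)).items(): print(n,((S(*q)-[290,120])*5).round(0))
t=grab('top')
for px in((328.6,207.6),(321,216.3),(329,217),(332,235),(315,205.5)):
  P=onz(t,px,11)-tray(0,0,11);a=np.radians(4.3);print(px,np.round([P[0]*np.cos(a)+P[1]*np.sin(a),-P[0]*np.sin(a)+P[1]*np.cos(a)]))
def go(x,y,z,pi): 
  T=spout2tcp(tray(x,y,z),94.3,pi,46.7);print(T.round(0));to(T,94.3,pi)
go(35,100,70,15)
"
```

```text
tip0 [284. 222.]
tip8 [289. 211.]
tip11 [291. 207.]
kneelow [198. 168.]
tail [37. 36.]
tail_top [ 56. -20.]
roofnose [221. 114.]
(328.6, 207.6) [26. 66.]
(321, 216.3) [ 2. 92.]
(329, 217) [-3. 68.]
(332, 235) [-58.  65.]
(315, 205.5) [ 36. 106.]
[538.   3. 126.]
shift cm [ -2.63 -17.12   2.68] rot [ 0.429 -0.028 -1.512] tailup 0.26
```

The tip's underside sits about 8 mm above the base plane, so the nose is ramped below too and can act as a scoop. Moving to the yaw-94° pose above the lying knob.

```bash
cat >> h.py <<'E'
def go(x,y,z,pi,yaw=94.3):
  T=spout2tcp(tray(x,y,z),yaw,pi,46.7);to(T,yaw,pi)
def where():
  s=robot.get_state();R=np.array(s['orientation']);P=s['tcp_pos']+R@np.array([-84,0,35.7])-tray(0,0,0);a=np.radians(4.3)
  print('spout in tray',np.round([P[0]*np.cos(a)+P[1]*np.sin(a),-P[0]*np.sin(a)+P[1]*np.cos(a),P[2]],1),'F',s['wrist_force'].round(1))
E
python3 -c "
from h import *
go(35,83,80,0)"
```

```text
shift cm [ -2.93 -16.63   3.68] rot [ 0.229 -0.234 -1.56 ] tailup 0.0
```

```bash
python3 -m creep '-1 -0.5 -3 1 0 -0.15 0;-1 -1 -6 2 0.03 -0.27 -0.15;-1 -1.5 -9 3 0.06 -0.26 -0.3;-1 -2 -11 3.6 0.08 -0.26 -0.45;-1 -2.5 -13 3.6 0.1 -0.25 -0.6;-1 -3 -15 3.6 0.12 -0.25 -0.75;-1 -3 -16.6 3.6 0.14 -0.24 -0.9;-1 -3 -16.6 3.6 0.16 -0.24 -1.05;-1 -3 -16.6 3.6 0.18 -0.24 -1.2;-1 -3 -16.6 3.6 0.2 -0.235 -1.35'; python3 -c "
from h import *
where();go(35,83,80,0);go(35,83,75,30);go(35,83,65,60)"
```

```text
time: 20.6
tcp_pos: [537.7, -2.8, 116.6]
orientation: [[0.173, 0.985, 0.01], [0.985, -0.174, 0.012], [0.013, 0.008, -1.0]]
wrist_force: [0.8, 0.4, -1.1]
opening: 0.198
grasp_force: 78.9
spout in tray [13.9 85.1 79.8] F [ 0.8  0.4 -1.1]
shift cm [0.1  0.05 0.09] rot [ 0.009 -0.012 -0.249] tailup 0.0
shift cm [-2.68  0.79 -3.16] rot [ 0.074  0.509 -0.241] tailup 0.5
shift cm [-6.91  1.88 -3.98] rot [ 0.139  1.029 -0.221] tailup 0.87
```

```bash
python3 -m creep '-1 -0.7 0.2 -0.8 0.02 0.12 -0.25;-1 -1.3 0.4 -1.6 0.04 0.25 -0.25;-1 -2 0.6 -2.4 0.06 0.38 -0.25;-1 -2.7 0.8 -3.2 0.07 0.51 -0.24;-1 -3.7 1 -3.4 0.09 0.64 -0.24;-1 -4.8 1.3 -3.6 0.11 0.77 -0.23;-1 -5.8 1.6 -3.8 0.125 0.9 -0.225;-1 -6.9 1.9 -4 0.14 1.03 -0.22;-1 -6.9 1.9 -4 0.14 1.03 -0.22'; python3 -c "
from h import *
where();go(35,83,20,60);go(35,83,9,60);print(robot.get_state()['joint_pos'].round(2))
cream(42,126);cream(42,126,'top')"
```

```text
time: 21.5
tcp_pos: [544.3, -80.3, 149.6]
orientation: [[-0.022, 0.998, -0.054], [0.494, 0.058, 0.868], [0.869, -0.008, -0.494]]
wrist_force: [-0.8, 0.5, -4.0]
opening: 0.195
grasp_force: 79.1
spout in tray [34.1 77.8 58.9] F [-0.8  0.5 -4. ]
shift cm [-3.1   0.02  2.43] rot [ 0.011 -0.006 -0.015] tailup 0.87
shift cm [-4.06  0.03  2.97] rot [ 0.011 -0.006 -0.015] tailup 0.87
[ 1.37  1.09 -1.27  1.55  0.01  1.46  0.22]
side [(179, (326, 195)), (26, (309, 195)), (57, (349, 203))]
top [(98, (321, 203)), (94, (324, 216))]
```

```bash
python3 -m creep '-1 -1 0 0.8 0 0 0;-1 -2 0 1.6 0 0 0;-1 -3.1 0 2.4 0 0 0;-1 -3.6 0 2.7 0 0 0;-1 -4 0 3 0 0 0;-1 -4 0 3 0 0 0;-1 -4 0 3 0 0 0'; python3 -c "
from h import *
where();go(35,83,8,60);go(35,70,9,48);go(35,60,9,38);go(35,49,9,35);print(robot.get_state()['joint_pos'].round(2))
cream(42,126);cream(42,126,'top')"
```

```text
time: 22.3
tcp_pos: [546.1, -67.0, 110.5]
orientation: [[-0.037, 0.998, -0.056], [0.494, 0.067, 0.867], [0.869, 0.004, -0.495]]
wrist_force: [2.9, -0.4, 7.3]
opening: 0.2
grasp_force: 79.7
spout in tray [38.1 90.9 19.8] F [ 2.9 -0.4  7.3]
shift cm [-1.4  -0.28 -0.06] rot [ 0.009 -0.005 -0.001] tailup 0.87
shift cm [-1.41 -0.29  0.59] rot [ 0.009 -0.215 -0.002] tailup 0.74
shift cm [-1.74 -0.29  1.31] rot [ 0.009 -0.389 -0.002] tailup 0.62
shift cm [-2.3  -0.29  0.83] rot [ 0.009 -0.441 -0.003] tailup 0.57
[ 1.34  1.13 -1.24  1.57  0.03  1.41  0.25]
side [(148, (327, 196)), (26, (309, 195)), (59, (349, 203))]
top [(84, (315, 204)), (14, (329, 208)), (41, (320, 215)), (28, (330, 215))]
```

The nose rests on the neighbouring knob (7 N up). Lift slightly, move towards the rib, then lower.

```bash
python3 -c "
from h import *
go(35,80,26,60);go(35,80,10,60)"; python3 -m creep '-1 0.5 -0.2 -0.8 0 0 0;-1 -0.2 -0.3 -1.3 0 0 0;-1 -0.2 -0.3 -1.3 0 0 0'; python3 -c "
from h import *
where();go(35,81,26,60);go(35,81,10,60)
cream(42,126);cream(42,126,'top')"
```

```text
shift cm [ 0.01 -0.27 -1.2 ] rot [ 0.009 -0.005 -0.001] tailup 0.87
shift cm [-1.37 -0.28 -0.41] rot [ 0.009 -0.005 -0.001] tailup 0.87
time: 22.7
tcp_pos: [541.5, -82.7, 109.9]
orientation: [[-0.031, 0.998, -0.059], [0.5, 0.067, 0.863], [0.865, -0.002, -0.501]]
wrist_force: [1.6, -0.9, -1.7]
opening: 0.2
grasp_force: 79.0
spout in tray [31.8 74.9 19.3] F [ 1.6 -0.9 -1.7]
shift cm [0.88 0.29 0.18] rot [ 0.006  0.001 -0.006] tailup 0.87
shift cm [-0.5   0.29  0.98] rot [ 0.006  0.001 -0.006] tailup 0.87
side [(138, (327, 197)), (24, (309, 195)), (56, (349, 203))]
top [(93, (321, 206)), (70, (324, 216))]
```

```bash
python3 -m creep '-1 0.5 0.3 0.6 0 0 0;-1 0.1 0.3 0.9 0 0 0;-1 -0.3 0.3 1 0 0 0;-1 -0.6 0.3 1 0 0 0;-1 -0.6 0.3 1 0 0 0'; python3 -c "
from h import *
where();go(35,70,9,50);go(35,60,8,42);go(35,50,8,36)
cream(42,126);cream(42,126,'top')"
```

```text
time: 23.3
tcp_pos: [544.1, -75.1, 100.5]
orientation: [[-0.032, 0.998, -0.06], [0.498, 0.068, 0.864], [0.867, -0.002, -0.499]]
wrist_force: [1.0, -1.1, -1.6]
opening: 0.201
grasp_force: 78.9
spout in tray [35.  82.5  9.9] F [ 1.  -1.1 -1.6]
shift cm [-0.2  -0.03  0.48] rot [ 0.004 -0.176 -0.005] tailup 0.77
shift cm [-0.59 -0.03  0.92] rot [ 0.004 -0.315 -0.006] tailup 0.67
shift cm [-1.06 -0.02  1.01] rot [ 0.004 -0.42  -0.006] tailup 0.59
side [(133, (327, 197)), (26, (309, 195)), (56, (349, 203))]
top [(85, (318, 205)), (6, (330, 208)), (26, (329, 215)), (42, (319, 216))]
```

The lip is down behind the lying knob at z about 10 mm, free of contact. Push towards the rib while flattening.

```bash
python3 -m creep '-1 -0.2 0 0.3 0 -0.06 0;-1 -0.25 0 0.5 0 -0.12 0;-1 -0.3 0 0.65 0 -0.176 0;-1 -0.45 0 0.8 0 -0.25 0;-1 -0.65 0 0.95 0 -0.315 0;-1 -0.9 0 1 0 -0.37 0;-1 -1.1 0 1.05 0 -0.42 0;-1 -1.1 0 1.05 0 -0.42 0'; python3 -c "
from h import *
where();go(35,45,8,34);go(35,52,25,34);go(35,40,30,34)
cream(42,126);cream(42,126,'top');cream(-40,42)"
```

```text
time: 24.2
tcp_pos: [543.1, -65.9, 88.6]
orientation: [[-0.061, 0.997, -0.045], [0.805, 0.075, 0.588], [0.59, -0.0, -0.808]]
wrist_force: [-0.1, 5.8, -3.4]
opening: 0.198
grasp_force: 78.3
spout in tray [34.9 55.9 10.2] F [-0.1  5.8 -3.4]
shift cm [-0.89  0.01 -0.15] rot [-0.001 -0.037  0.   ] tailup 0.56
shift cm [ 0.68  0.01 -1.11] rot [-0.001 -0.037  0.   ] tailup 0.56
shift cm [ 0.01  0.01 -2.22] rot [-0.001 -0.037  0.   ] tailup 0.56
side [(124, (327, 198)), (18, (309, 196)), (59, (349, 203))]
top [(49, (322, 209)), (49, (329, 217)), (24, (318, 216))]
side [(7, (315, 178)), (64, (359, 182))]
```

```bash
python3 -m creep '-1 -0.5 0 0 0 0 0;-1 -1 0 0 0 0 0;-1 -1.2 0 -0.1 0 0 0;-1 -1.2 0 -0.1 0 0 0'; python3 -c "
from h import *
where();go(35,50,20,34);go(35,45,32,34)
cream(42,126);cream(42,126,'top');cream(-40,42)"
```

```text
time: 24.75
tcp_pos: [546.0, -75.5, 86.8]
orientation: [[-0.059, 0.997, -0.041], [0.8, 0.072, 0.596], [0.597, 0.002, -0.802]]
wrist_force: [-3.2, 5.9, 19.9]
opening: 0.201
grasp_force: 80.9
spout in tray [37.1 46.9  8. ] F [-3.2  5.9 19.9]
shift cm [ 1.12 -0.21 -0.39] rot [ 0.004 -0.047 -0.001] tailup 0.56
shift cm [ 1.44 -0.2  -1.65] rot [ 0.004 -0.047 -0.001] tailup 0.56
side [(129, (328, 198)), (26, (309, 195)), (58, (349, 203))]
top [(51, (324, 208)), (46, (329, 216)), (26, (318, 216))]
side [(64, (359, 182))]
```

The lip has reached the rib and touches the floor, so the knob should be on the ramp. Lift straight up, then over.

```bash
python3 -m creep '-1 0.6 -0.1 -0.4 0 0 0;-1 0.8 -0.2 -0.8 0 0 0;-1 1.1 -0.2 -1.2 0 0 0;-1 1.3 -0.2 -1.6 0 0 0;-1 1.3 -0.2 -1.8 0 0 0'; python3 -c "
from h import *
where();go(35,35,36,38)
cream(42,126);cream(42,126,'top');cream(-40,42);cream(-40,42,'top')"
```

```text
time: 25.4
tcp_pos: [542.9, -82.2, 102.7]
orientation: [[-0.055, 0.998, -0.041], [0.807, 0.068, 0.586], [0.587, -0.001, -0.809]]
wrist_force: [0.9, -0.4, -1.5]
opening: 0.198
grasp_force: 78.9
spout in tray [33.1 39.6 24.5] F [ 0.9 -0.4 -1.5]
shift cm [ 0.18  0.16 -1.49] rot [ 0.003  0.035 -0.006] tailup 0.62
side [(127, (328, 198)), (25, (309, 195)), (56, (349, 203))]
top [(53, (328, 209)), (39, (318, 217)), (43, (329, 217))]
side [(9, (334, 177)), (66, (359, 182))]
top [(9, (344, 206)), (46, (358, 220))]
```

```bash
python3 -m creep '-1 0.2 0.1 -1.2 0 0 0;-1 0.2 0.1 -2 0 0.05 0;-1 0 0.1 -2.6 0 0.1 0;-1 0.6 0.1 -2.6 0 0.1 0;-1 0 0.1 -2.6 0 0.1 0;-1 0 0.1 -2.6 0 0.1 0'; python3 -c "
from h import *
where()
for n in('top','side'):
  f=grab(n);cream(42,126,n,f);cream(-40,42,n,f);print(proj(f,tray(35,35,55)).round())
go(35,60,70,20)"
```

```text
time: 26.2
tcp_pos: [544.7, -96.6, 123.4]
orientation: [[-0.051, 0.998, -0.047], [0.745, 0.07, 0.663], [0.665, -0.001, -0.747]]
wrist_force: [-0.6, 0.3, -2.6]
opening: 0.202
grasp_force: 78.9
spout in tray [33.9 33.  40.9] F [-0.6  0.3 -2.6]
top [(57, (330, 206)), (39, (328, 216)), (51, (318, 217))]
top [(10, (350, 205)), (9, (337, 207)), (61, (359, 221))]
[340. 201.]
side [(68, (331, 195)), (24, (309, 195)), (59, (323, 201)), (60, (349, 203))]
side [(43, (338, 179)), (65, (359, 182))]
[328. 170.]
shift cm [4.62 0.05 2.96] rot [ 0.002 -0.378 -0.005] tailup 0.34
```

Side view now gives four in the +y bay, with a new blob at (338,179). Backing off to check it.

```bash
python3 -m creep '-1 0.6 0 -1 0 0 0;-1 1.5 0 -1.5 0 -0.03 0;-1 3 0 -2 0 -0.1 0;-1 4.5 0 -2 0 -0.2 0;-1 6 0 -1 0 -0.3 0;-1 8 0 0 0 -0.4 0;-1 10 0 1 0 -0.5 0;-1 12 0 2 0 -0.55 0;-1 12 0 2 0 -0.6 0'; python3 -c "
from h import *
where()
for n in('top','side'):
  f=grab(n);cream(42,126,n,f);cream(-40,42,n,f);cream(-126,-42,n,f)
T=np.array([552.3,172,120]);to(T,-8.8,0)"
```

```text
time: 27.2
tcp_pos: [537.0, 12.2, 190.9]
orientation: [[-0.077, 0.997, -0.009], [0.989, 0.077, 0.125], [0.125, 0.001, -0.992]]
wrist_force: [-0.4, 0.2, -2.5]
opening: 0.201
grasp_force: 78.8
spout in tray [ 34.8 102.3 144.9] F [-0.4  0.2 -2.5]
top [(42, (317, 217))]
top []
top [(102, (373, 210))]
side [(73, (331, 195)), (35, (310, 195)), (65, (323, 201)), (59, (349, 203))]
side [(72, (337, 178)), (68, (359, 182))]
side [(88, (361, 168))]
shift cm [15.02  2.73  8.97] rot [-0.113 -0.09   1.798] tailup 0.0
```

Counts: four in the +y bay, two in the middle, two in the -y bay, eight in all. Returning the shaker to its mat.

```bash
python3 -m creep '-1 2 0.4 1.5 -0.01 -0.09 0.15;-1 4 0.8 3 -0.02 -0.1 0.3;-1 6.5 1.2 4 -0.03 -0.1 0.45;-1 9 1.6 5 -0.04 -0.1 0.6;-1 11 2 6 -0.05 -0.1 0.75;-1 13 2.4 6.5 -0.06 -0.1 0.9;-1 14 2.7 7 -0.07 -0.1 1.05;-1 15 2.7 7 -0.08 -0.1 1.2;-1 15 2.7 7 -0.09 -0.1 1.35;-1 15 2.7 7 -0.1 -0.1 1.5' ; python3 -c "
from h import *
f=grab('side');a=np.radians(4.3)
for n,p in(('top',0),):
  t=grab('top');cream(42,126,n,t);cream(-40,42,n,t);cream(-126,-42,n,t)
for px in((337,178),(359,182),(361,168),(331,195),(323,201),(310,195),(349,203)):
  P=onz(f,px,11)-tray(0,0,11);print(px,np.round([P[0]*np.cos(a)+P[1]*np.sin(a),-P[0]*np.sin(a)+P[1]*np.cos(a)]))
to((552.3,172,80),-8.8)"
```

```text
time: 28.3
tcp_pos: [553.5, 165.0, 137.7]
orientation: [[0.988, 0.155, 0.001], [0.155, -0.988, 0.002], [0.002, -0.002, -1.0]]
wrist_force: [-0.2, 0.5, -2.4]
opening: 0.202
grasp_force: 78.8
top [(54, (314, 205))]
top [(50, (347, 206)), (31, (358, 221))]
top [(108, (373, 210))]
(337, 178) [28.  1.]
(359, 182) [-24. -23.]
(361, 168) [  5. -74.]
(331, 195) [-1. 64.]
(323, 201) [ 0. 95.]
(310, 195) [39. 98.]
(349, 203) [-52.  59.]
shift cm [-0.04 -0.74  5.79] rot [-0.002 -0.002  0.315] tailup 0.0
```

```bash
python3 -m creep '-1 0 -0.7 2 0 0 0.15;-1 0 -0.7 4 0 0 0.3;-1 0 -0.7 5.8 0 0 0.315;-1 0 -0.7 7 0 0 0.315;-1 0 -0.7 8 0 0 0.315;-1 0 -0.7 8.4 0 0 0.315;-1 0 -0.7 8.6 0 0 0.315;-1 0 -0.7 8.6 0 0 0.315'; python3 -c "
from h import *
where();to((552.3,172,51),-8.8)"
```

```text
time: 29.2
tcp_pos: [553.6, 171.8, 53.8]
orientation: [[0.989, -0.151, 0.004], [-0.151, -0.989, 0.0], [0.004, -0.001, -1.0]]
wrist_force: [-2.2, -2.9, 5.6]
opening: 0.199
grasp_force: 80.2
spout in tray [-18.5 357.9  17.8] F [-2.2 -2.9  5.6]
shift cm [-0.13 -0.    0.28] rot [-0.001 -0.004  0.002] tailup 0.0
```

In contact with the mat. Release and retreat.

```bash
python3 -m creep '0 0 0 0 0 0 0;1 0 0 0 0 0 0;1 0 0 0 0 0 0;1 0 0 0 0 0 0;1 0 0 0 0 0 0;1 0 0 -2 0 0 0;1 0 0 -5 0 0 0;1 0 0 -9 0 0 0;1 0 0 -13 0 0 0;1 0 0 -13 0 0 0'; python3 -m creep '1 5 20 -3 0 0 0;1 5 20 -3 0 0 0;1 5 20 -3 0 0 0;1 5 20 -3 0 0 0;1 5 20 -3 0 0 0;1 5 20 -3 0 0 0'; python3 -c "
from h import *
f=grab('top');hsv=cv2.cvtColor(f['img'],cv2.COLOR_BGR2HSV)
def R(m,x0,x1,y0,y1,z):
  o=np.zeros_like(m);o[y0:y1,x0:x1]=m[y0:y1,x0:x1];c=max(cv2.findContours(o,0,1)[0],key=cv2.contourArea).reshape(-1,2).astype(float)
  r=cv2.minAreaRect(np.array([onz(f,p,z)[:2] for p in c],np.float32));print(np.round(r[0],1),np.round(r[1],1),round(r[2],1))
R(cv2.inRange(hsv,(0,0,0),(179,255,55)),228,246,185,218,81)
R(cv2.inRange(hsv,(22,100,80),(35,255,255)),215,262,200,240,25)
for n,p,z in(('block',(302,253),30),('driver',(236,158),4)): print(f['img'][p[1],p[0]])
g=grab('side');cream(42,126,'side',g);cream(-40,42,'side',g);cream(-126,-42,'side',g)
h=cv2.cvtColor(g['img'],cv2.COLOR_BGR2HSV);m=cv2.inRange(h,(22,100,80),(35,255,255));m[:, :200]=0;m[:,290:]=0;m[:200]=0;m[275:]=0
y,x=np.nonzero(m);print('side yellow',x.mean(),y.mean(),len(x))
h=cv2.cvtColor(cv2.imread('pics/side0.png'),cv2.COLOR_BGR2HSV);m=cv2.inRange(h,(22,100,80),(35,255,255));m[:, :200]=0;m[:,290:]=0;m[:200]=0;m[275:]=0
y,x=np.nonzero(m);print('side yellow0',x.mean(),y.mean(),len(x))
a=cv2.imread('pics/side0.png').astype(int);d=abs(a-g['img']).max(2)
for n,(x0,x1,y0,y1) in dict(bottle=(225,252,118,176),block=(322,362,220,250),driver=(147,200,177,217)).items(): print(n,(d[y0:y1,x0:x1]>60).mean().round(2))
"
```

```text
time: 30.2
tcp_pos: [555.6, 173.8, 188.2]
orientation: [[0.988, -0.151, 0.014], [-0.151, -0.988, 0.003], [0.013, -0.005, -1.0]]
wrist_force: [-0.0, 0.0, 0.3]
opening: 1.0
grasp_force: 0.0
time: 30.8
tcp_pos: [571.4, -36.2, 211.6]
orientation: [[0.988, -0.157, 0.003], [-0.157, -0.988, 0.001], [0.003, -0.001, -1.0]]
wrist_force: [-0.2, 1.1, -0.4]
opening: 1.0
grasp_force: 0.0
[558.9 171.2] [17.7 65. ] 81.9
[497.3 183.1] [55.6 43.8] 82.7
[ 49  87 117]
[141 137 146]
side [(134, (327, 198)), (33, (310, 195)), (56, (349, 203))]
side [(67, (337, 178)), (67, (359, 182))]
side [(89, (361, 168))]
side yellow 250.62198391420912 256.9597855227882 373
side yellow0 252.13563829787233 258.3909574468085 376
bottle 0.0
block 0.0
driver 0.0
```

The shaker is flat on the mat, about 9 mm from its centre. All knobs are placed 4/2/2, and the bottle, block and screwdriver are unmoved.

```bash
python3 -m creep '1 0 0 0 0 0 0;1 0 0 0 0 0 0;1 0 0 0 0 0 0'; python3 -c "
from h import *
print(order.finish_job())"
```

```text
time: 31.2
tcp_pos: [571.3, -31.9, 212.0]
orientation: [[0.989, -0.149, 0.004], [-0.149, -0.989, 0.001], [0.003, -0.002, -1.0]]
wrist_force: [-0.4, 0.4, -0.2]
opening: 1.0
grasp_force: 0.0
the job is handed in; nothing more can be done
None
```

Job handed in at 31 s with no verdict returned: by the last camera check all eight knobs are in the tray, split 4/2/2 (five fell into the first bay, so I lifted one over the rib with the empty shaker's lip, fingers clear), and the shaker stands flat about 9 mm from the mat's centre with the bottle, block and screwdriver unmoved.

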